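Right the hardener bottle, then crack the stuck cement-pot lid and hold it ajar

TASK

The hardener bottle has toppled over on the shoemaker's bench: stand it upright, wholly on the round cork mat, and let go of it. Then take the cement pot's lid by its wooden grip, pull the stuck plug free without flinging the lid up, and finish while still holding the lid level and just open, over the pot and touching nothing of it, with a gap of about 30 mm between lid and rim. Leave the other things on the bench where they are.

Things in the scene. Friction and masses are not known exactly. Their poses are not given: they have to be found in the camera images.
- bottle: Loose white plastic bottle, about 0.25 kg: square body 58 x 58 mm and 88 mm tall, tapering to a thin round neck (16 to 18 mm across, from 108 to 124 mm up) topped by a black swivelling roller to carry it by, 150 mm tall in all. It starts lying on one of its flat sides. Origin: centre of its underside; its z axis points from the base to the roller.
- bottle_centre (a point): Point on the bottle's axis half-way up, 75 mm above its underside. Same axes as the bottle.
- bottle_roller (a point): Centre of the swivelling roller at the bottle's top, 137 mm above its underside: a black cylinder 26 mm in diameter and 24 mm long, its axis along the bottle's y axis, level at the start. It turns freely on its pin: gripped by its two flat ends and lifted clear, it lets the bottle swing down within a second and hang upright below the fingers.
- mat: Fixed round cork mat, 130 mm in diameter, 4 mm thick, lying flat. Origin: centre of its underside, on the bench top.
- pot: Round steel cement pot screwed to the bench: 150 mm in diameter (base flange 174 mm), 118 mm tall, open at the top, with four small sprung rubber catches inside its mouth that grip the lid's plug. Origin: centre of its underside.
- pot_rim (a point): Centre of the pot's mouth, in the plane of its rim, 118 mm above the bench. The lid is stuck in it: pulled straight up, the resistance climbs to a peak of about 10 to 18 N within the first 7 mm, then drops abruptly to the lid's weight with a slight jump; the plug is clear of the catches once the lid has risen 20 mm.
- lid: Loose pot lid, about 0.3 kg: aluminium disc 158 mm in diameter, 8 mm thick, resting on the rim, with a black rubber plug reaching 19 mm down into the mouth and a wooden grip block on top. Origin: centre of the disc's underside, level with the rim when shut; z up. Let go while open, it drops back onto the catches.
- lid_grip (a point): Point to grasp, on the upright wooden grip block at the middle of the lid: 44 mm long (x) by 20 mm (y), its top 52 mm above the disc's underside; this point is on its axis, 34 mm above the disc's underside. Its two long flat sides face along this point's +y and -y. Moves with the lid.
- last_a_mid (a point): Bystander: wooden shoe last (foot form) standing on its sole, about 220 mm long, 158 mm tall; the point is 75 mm above the middle of its sole.
- last_b_mid (a point): Bystander: smaller cork shoe last standing on its sole, about 200 mm long, 118 mm tall; the point is 55 mm above the middle of its sole.
- cork_block_mid (a point): Bystander: cork block 90 x 50 x 35 mm; the point is its centre.
- tin_mid (a point): Bystander: round steel tin, 72 mm in diameter, 85 mm tall; the point is its centre.
- brush_mid (a point): Bystander: hand brush lying on the bench; the point is its origin, near its middle.
- cup_mid (a point): Bystander: white cup, 72 mm in diameter, 85 mm tall; the point is on its axis, half-way up.
Mind the look-alikes: they are no part of the job. What is shaped like the lid but blue or yellow is not meant.

How it is judged:
By the outcome, as a careful person would: the job done as asked, in the order asked, and still so for the second after the job is handed in, while the arm keeps its last pose, push and grip.
It also fails if it takes over 53 s, if anything falls off the work surface, if the arm or the gripper's body presses on something with over 40 N, if the wrist force passes 120 N, or if a joint passes its speed limit or range.

ROBOT

A 6-joint arm with a two-finger parallel gripper is mounted at the origin on the work surface. World frame = base frame: x ahead of the robot, y to its left, z up, the work surface at z = 0. Lengths are in m, angles in rad, forces in N, time in s.
With the tool pointing down it reaches from about 0.375 to 0.975 m from the base axis. Payload 3.8 kg.
Tool frame: the origin (TCP) lies midway between the tips of the shut fingers; the grasp point (between the pads) lies 19 mm behind it; z points along the fingers, y is the direction in which the jaws open and shut (so a half turn about z gives the same grasp; the last joint's range is limited). The gripper opens to 85 mm and grips with 20 to 120 N. Pads are 22 mm wide; open, the fingers measure 114 mm over their backs; the gripper's body (76 mm by 85 mm) begins 54 mm behind the grasp point. The pads swing forward as they close: fully open they stand 13 mm farther back than shut.
Start: joints at [1.199, 0.264, 1.604, -0, 1.274, -0.037], TCP at [0.222, 0.638, 0.231] pointing down, gripper open.
Joint ranges: [-2.63, 2.63], [-0.94, 2.18], [0.31, 2.57], [-1.31, 4.45], [0, 2.66], [-2.55, 2.55]. Speed limits (rad/s): [2.57, 2.57, 3.14, 3.14, 3.14, 3.14].

INTERFACE

Orientations are given as [roll, pitch, yaw] about the fixed x, y, z axes, in that order (R = Rz(yaw) Ry(pitch) Rx(roll)).
In Python, from rig import arm gives the robot as it stands.
- The arm moves only by the tool move_arm, never from a script. Its argument "increments" is a list of rows, each an object of numbers: "x", "y", "z": the shift along the tool's x, y, z in mm; "ax", "ay", "az": the turn, a rotation vector about the tool's x, y, z in degrees; "jaw": the closure, from 0 (fully open) to 1 (shut). In form: [{"x": .., "y": .., "z": .., "ax": .., "ay": .., "az": .., "jaw": ..}, ...]. A call has 1 to 10 rows; each row is the pose to reach, as a shift and turn from the pose commanded when the call began, along the tool's axes at that moment; what a row does not reach only later rows make up. A row lasts 1/10 s, in which the tool goes at most 50 mm and 8.59 degrees, less where a joint would pass 70% of its speed; a pose out of reach is approached as far as the arm can. A call with a gripper value outside its range is refused whole. The fingers move at their own pace and stop on an object; "grip_force" is the grip in N (left out, the last holds). Time passes only in rows, so rows that repeat a pose let the fingers close. It gives the time, the measured TCP pose, the force and the opening at its end, in the units of the state.
- arm.sense(): the state, without advancing time (a new reading comes with each control period).
- arm.camera(name): name is "scene" or "top" or "wrist"; returns the picture (420x560x3 uint8, red, green, blue); there is no depth.
- arm.get_calibration(name): a dict with "K" (3x3 intrinsics, pixels), "k1" (the pictures are not rectified: a ray, as slopes to the right and down, at radius r is drawn at 1 + k1 r^2 times it, then the intrinsics apply), "position" and "attitude" of the camera in the world; the wrist camera has in their place "tool_from_camera" (4x4, takes a point from camera to tool coordinates, whose origin is the TCP and whose axes are the flange's). Camera axes: x right, y down, z forward; pixel columns grow to the right and rows downward; lengths in m; the calibration is good to about 2 mm. A picture is of the moment at which its call begins: read the wrist's pose just before it. get_calibration takes no time and is no camera call.
- arm.sign_off(): hands the job in, once; it reports no verdict.
The state is a dict: "t": time; "joint_positions": joint angles; "joint_velocities": joint speeds; "effort": joint torques, N m; "tool_pos": TCP position; "tool_rot": TCP orientation; "wrist_force": force on the tool from outside, world axes, zero at the start; "moment": the same for the moment, N m; "finger_gap": finger opening in m.
Only numpy, scipy, OpenCV 4.12 (cv2) and the standard library are available. Lean on these libraries where they do the work, as an engineer would, in place of code of your own. Each camera call takes 0.05 s, during which the arm holds its last target.

## Working session

There is one attempt and no reset: what is moved stays moved. The work goes in short steps, Python scripts to look and compute and a tool call to move; the robot and the scene stay as the last step left them, time stands still between calls to the robot, and variables do not carry over. Pictures are saved under pics/ and viewed, and the job is handed in when it is done.

Besides the shell and the picture viewer there is one more tool, called after "Call:" as name(argument=value, ...) on one line, values as JSON. move_arm: Moves the arm, as the interface text tells. Its arguments: {"type":"object","properties":{"increments":{"type":"array"},"grip_force":{"type":"number"}},"required":["increments"]}

```bash
ls; mkdir -p pics; python3 - <<'E'
from rig import arm
import cv2
s=arm.sense(); print(s)
for n in ["scene","top","wrist"]:
    im=arm.camera(n); cv2.imwrite(f"pics/{n}0.png",im[:,:,::-1]); print(n,arm.get_calibration(n))
E
```

```text
pics
{'t': 0.0, 'joint_positions': array([ 1.19909593e+00,  2.64792314e-01,  1.60534534e+00, -1.37382342e-06,
        1.27372663e+00, -3.69112383e-02]), 'joint_velocities': array([-1.18321574e-03, -6.93832636e-05,  1.17794708e-03,  9.17494041e-04,
       -1.13664410e-04, -1.05704797e-03]), 'effort': array([-6.49980084e-04, -5.15100861e+01, -3.67320800e+01, -7.16321688e-05,
        1.29445075e-02, -1.14769676e-05]), 'tool_pos': array([0.22153016, 0.63684336, 0.22995113]), 'tool_rot': array([-3.13932253e+00, -8.25175725e-05,  2.80680381e+00]), 'wrist_force': array([ 0.68317365, -0.7916128 , -0.13120495]), 'moment': array([ 0.0004712 , -0.00967296,  0.0145302 ]), 'finger_gap': 0.08510366837326463}
scene {'K': array([[392.86319903,   0.        , 276.67211419],
       [  0.        , 392.86319903, 212.4898223 ],
       [  0.        ,   0.        ,   1.        ]]), 'k1': -0.11629563040200251, 'position': array([1.12004844, 0.06309681, 0.97858331]), 'attitude': array([-2.55633242,  0.0096175 ,  1.69633944])}
top {'K': array([[536.57888053,   0.        , 280.26979565],
       [  0.        , 536.57888053, 208.69340539],
       [  0.        ,   0.        ,   1.        ]]), 'k1': -0.20433063803612672, 'position': array([ 0.13686379, -0.02707035,  1.92785309]), 'attitude': array([-2.92105842e+00, -1.67970073e-03, -1.54824539e+00])}
wrist {'K': array([[359.42526265,   0.        , 273.33583909],
       [  0.        , 359.42526265, 212.09035326],
       [  0.        ,   0.        ,   1.        ]]), 'k1': -0.08371350287914053, 'tool_from_camera': array([[ 8.77620521e-05, -9.65414512e-01, -2.60719796e-01,
         6.60144916e-02],
       [ 9.99999987e-01,  1.20540764e-04, -1.09733716e-04,
         1.08815166e-03],
       [ 1.37365886e-04, -2.60719783e-01,  9.65414510e-01,
        -1.43884565e-01],
       [ 0.00000000e+00,  0.00000000e+00,  0.00000000e+00,
         1.00000000e+00]])}
```

View pics/scene0.png

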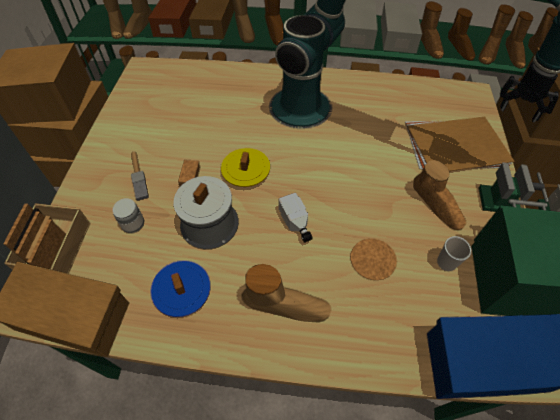

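View pics/top0.png

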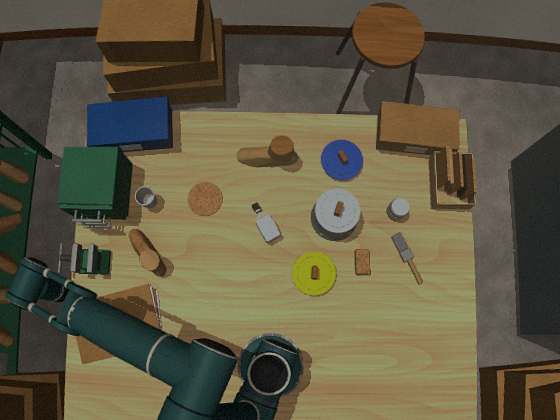

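View pics/wrist0.png

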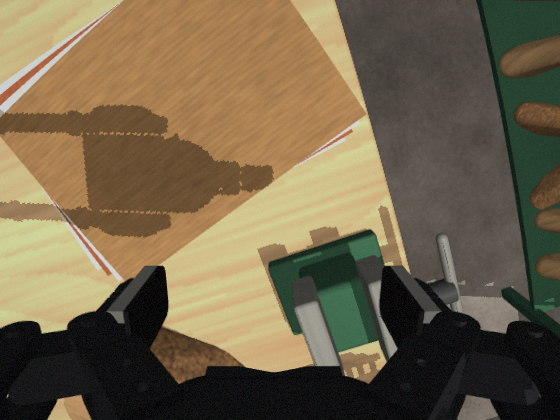

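The scene picture shows the grey lid at (200,197), the bottle at (295,215) with its roller at (306,236), and the mat at (373,258). In the top picture the roller is at (257,207), the mat at (205,198) and the lid grip at (339,209). The blue and yellow lids are decoys. I'll enlarge these to measure them.

```bash
cat > h.py <<'E'
import numpy as np, cv2
from scipy.spatial.transform import Rotation as R
from rig import arm
def cam(n, s=None):
    c=arm.get_calibration(n)
    if 'position' in c: return c['K'],c['k1'],R.from_euler('xyz',c['attitude']).as_matrix(),np.array(c['position'])
    T=np.eye(4); T[:3,:3]=R.from_euler('xyz',s['tool_rot']).as_matrix(); T[:3,3]=s['tool_pos']
    M=T@c['tool_from_camera']; return c['K'],c['k1'],M[:3,:3],M[:3,3]
def ray(C,uv):
    K,k1,Rm,p=C
    d=np.array([(uv[0]-K[0,2])/K[0,0],(uv[1]-K[1,2])/K[1,1]]); m=d.copy()
    for _ in range(30): m=d/(1+k1*(m@m))
    v=Rm@np.array([m[0],m[1],1]); return p,v/np.linalg.norm(v)
def plane(C,uv,z):
    p,v=ray(C,uv); return p+v*(z-p[2])/v[2]
def proj(C,X):
    K,k1,Rm,p=C; q=Rm.T@(np.asarray(X,float)-p); m=q[:2]/q[2]; m=m*(1+k1*(m@m))
    return np.array([K[0,0]*m[0]+K[0,2],K[1,1]*m[1]+K[1,2]])
def tri(obs):
    A=np.zeros((3,3));b=np.zeros(3)
    for C,uv in obs:
        p,v=ray(C,uv);P=np.eye(3)-np.outer(v,v);A+=P;b+=P@p
    return np.linalg.solve(A,b)
E
python3 - <<'E'
import cv2
t=cv2.imread('pics/top0.png'); s=cv2.imread('pics/scene0.png')
cv2.imwrite('pics/c1.png',cv2.resize(t[180:260,180:380],None,fx=4,fy=4,interpolation=cv2.INTER_CUBIC))
cv2.imwrite('pics/c2.png',cv2.resize(s[170:300,170:410],None,fx=3.3,fy=3.3,interpolation=cv2.INTER_CUBIC))
E
```

```text
(no output)
```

View pics/c1.png

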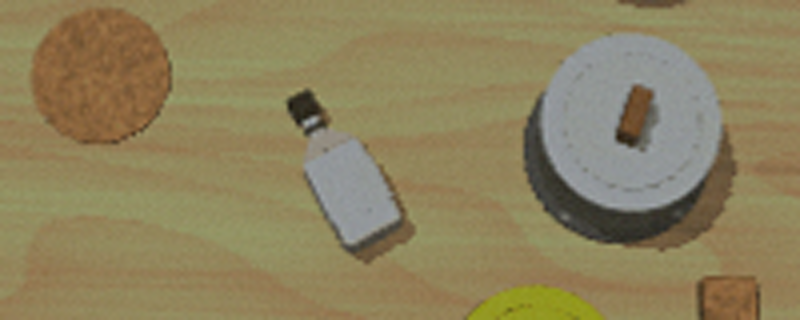

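View pics/c2.png

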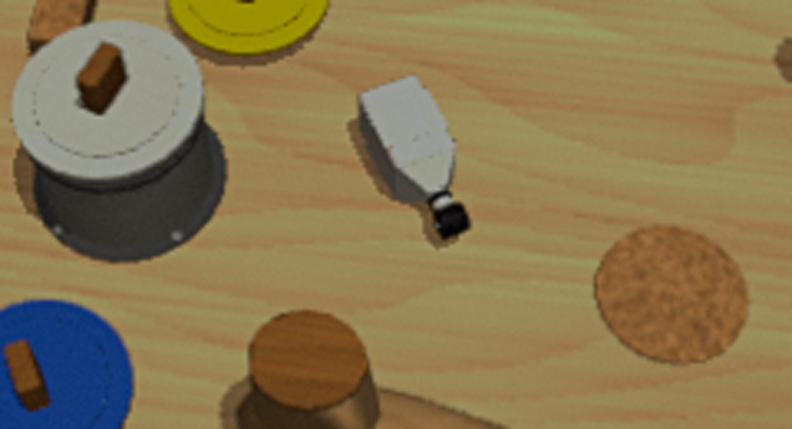

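```bash
cat > m.py <<'E'
from h import *
T=cam('top');S=cam('scene')
ct=lambda x,y:((x+.5)/4-.5+180,(y+.5)/4-.5+180)
cs=lambda x,y:((x+.5)/3.3-.5+170,(y+.5)/3.3-.5+170)
print('roller',tri([(T,ct(305,107)),(S,cs(450,215))]).round(4),plane(T,ct(305,107),.035),plane(S,cs(450,215),.03))
f=[plane(T,ct(*p),.058)[:2] for p in [(304,168),(360,138),(403,212),(349,245)]]
f=np.array(f);print('face',f.round(4));print('edges',np.linalg.norm(np.roll(f,-1,0)-f,axis=1))
ax=(f[0]+f[1]-f[2]-f[3])/2;print('axis deg',np.degrees(np.arctan2(ax[1],ax[0])));base=(f[2]+f[3])/2;u=ax/np.linalg.norm(ax);print('roller from face',base+u*.137)
print('mat',plane(T,ct(101,75),.004),plane(S,cs(671,294),.004))
print('lid disc',plane(T,ct(631,122),.126),plane(S,cs(108,99),.126))
g=[plane(T,ct(*p),.17)[:2] for p in [(630,86),(653,91),(639,140),(616,135)]];g=np.array(g);print('grip',g,g.mean(0))
a=g[0]+g[1]-g[2]-g[3];print(np.degrees(np.arctan2(a[1],a[0])))
gs=np.array([plane(S,cs(*p),.17)[:2] for p in [(103,42),(126,55),(101,87),(77,75)]]);print('gripS',gs,gs.mean(0));a=gs[0]+gs[1]-gs[2]-gs[3];print(np.degrees(np.arctan2(a[1],a[0])))
E
python3 m.py
```

```text
roller [0.5669 0.0668 0.0387] [0.56774297 0.0677986  0.035     ] [0.56188247 0.06604    0.03      ]
face [[ 0.5069  0.0657]
 [ 0.5353  0.0167]
 [ 0.4693 -0.0231]
 [ 0.4386  0.0238]]
edges [0.05665009 0.07709435 0.05605047 0.08010193]
axis deg 31.31220069308811
roller from face [0.57101311 0.07157922]
mat [0.60088098 0.25955948 0.004     ] [0.60144018 0.2576965  0.004     ]
lid disc [ 0.54022676 -0.21794811  0.126     ] [ 0.54320584 -0.21859261  0.126     ]
grip [[ 0.56149102 -0.21247103]
 [ 0.55761112 -0.23197374]
 [ 0.51504909 -0.22002717]
 [ 0.51890679 -0.2006316 ]] [ 0.53826451 -0.21627589]
-15.607950678957035
gripS [[ 0.51903347 -0.22091181]
 [ 0.52964676 -0.19966267]
 [ 0.56243888 -0.21214006]
 [ 0.55330539 -0.23369906]] [ 0.54110612 -0.2166034 ]
159.35739450407158
```

```bash
cat >> h.py <<'E'
def inc(pos,yaw,s=None,verbose=True):
    s=s or arm.sense(); R0=R.from_euler('xyz',s['tool_rot'])
    d=R0.inv().apply(np.array(pos)-s['tool_pos'])*1000
    r=(R0.inv()*R.from_euler('xyz',[np.pi,0,np.radians(yaw)])).as_rotvec()*180/np.pi
    if verbose: print('t',s['t'],'tcp',s['tool_pos'].round(4),'yaw',np.degrees(s['tool_rot'][2]).round(2),'d',d.round(1),'r',r.round(2),'F',s['wrist_force'].round(1),'gap',round(s['finger_gap'],4), 'q6',s['joint_positions'][5].round(2))
E
python3 -c "
from h import *
inc([.567,.068,.2],31.3)"
```

```text
t 0.15 tcp [0.2216 0.637  0.2302] yaw 160.82 d [-513.2 -423.8   31. ] r [-6.0000e-02  1.2000e-01  1.2952e+02] F [ 0.9  0.5 -0.4] gap 0.0853 q6 -0.04
```

Call:
move_arm(increments=[{"x": -513, "y": -424, "z": 31, "ay": 0.1, "az": 129.5, "jaw": 0}, {"x": -513, "y": -424, "z": 31, "ay": 0.1, "az": 129.5, "jaw": 0}, {"x": -513, "y": -424, "z": 31, "ay": 0.1, "az": 129.5, "jaw": 0}, {"x": -513, "y": -424, "z": 31, "ay": 0.1, "az": 129.5, "jaw": 0}, {"x": -513, "y": -424, "z": 31, "ay": 0.1, "az": 129.5, "jaw": 0}, {"x": -513, "y": -424, "z": 31, "ay": 0.1, "az": 129.5, "jaw": 0}, {"x": -513, "y": -424, "z": 31, "ay": 0.1, "az": 129.5, "jaw": 0}, {"x": -513, "y": -424, "z": 31, "ay": 0.1, "az": 129.5, "jaw": 0}, {"x": -513, "y": -424, "z": 31, "ay": 0.1, "az": 129.5, "jaw": 0}, {"x": -513, "y": -424, "z": 31, "ay": 0.1, "az": 129.5, "jaw": 0}])

```text
schema error: expected keys x, y, z, ax, ay, az, jaw
```

```bash
python3 -c "
from h import *
inc([.567,.068,.2],31.3)"
```

```text
t 0.15 tcp [0.2216 0.637  0.2302] yaw 160.82 d [-513.2 -423.8   31. ] r [-6.0000e-02  1.2000e-01  1.2952e+02] F [ 0.9  0.5 -0.4] gap 0.0853 q6 -0.04
```

Call:
move_arm(increments=[{"x": -513, "y": -424, "z": 31, "ax": 0, "ay": 0.1, "az": 129.5, "jaw": 0}, {"x": -513, "y": -424, "z": 31, "ax": 0, "ay": 0.1, "az": 129.5, "jaw": 0}, {"x": -513, "y": -424, "z": 31, "ax": 0, "ay": 0.1, "az": 129.5, "jaw": 0}, {"x": -513, "y": -424, "z": 31, "ax": 0, "ay": 0.1, "az": 129.5, "jaw": 0}, {"x": -513, "y": -424, "z": 31, "ax": 0, "ay": 0.1, "az": 129.5, "jaw": 0}, {"x": -513, "y": -424, "z": 31, "ax": 0, "ay": 0.1, "az": 129.5, "jaw": 0}, {"x": -513, "y": -424, "z": 31, "ax": 0, "ay": 0.1, "az": 129.5, "jaw": 0}, {"x": -513, "y": -424, "z": 31, "ax": 0, "ay": 0.1, "az": 129.5, "jaw": 0}, {"x": -513, "y": -424, "z": 31, "ax": 0, "ay": 0.1, "az": 129.5, "jaw": 0}, {"x": -513, "y": -424, "z": 31, "ax": 0, "ay": 0.1, "az": 129.5, "jaw": 0}])

```text
t: 1.15
tool_pos: [0.4813, 0.2085, 0.2078]
tool_rot: [-3.141, -0.001, 1.301]
wrist_force: [1.3, 0.1, -0.4]
finger_gap: 0.0855
```

```bash
python3 -c "
from h import *
inc([.567,.068,.2],31.3)"
```

```text
t 1.15 tcp [0.4813 0.2085 0.2078] yaw 74.52 d [-112.6  120.1    7.7] r [-5.000e-02 -3.000e-02  4.322e+01] F [ 1.3  0.1 -0.4] gap 0.0855 q6 0.63
```

Call:
move_arm(increments=[{"x": -113, "y": 120, "z": 8, "ax": 0, "ay": 0, "az": 43.2, "jaw": 0}, {"x": -113, "y": 120, "z": 8, "ax": 0, "ay": 0, "az": 43.2, "jaw": 0}, {"x": -113, "y": 120, "z": 8, "ax": 0, "ay": 0, "az": 43.2, "jaw": 0}, {"x": -113, "y": 120, "z": 8, "ax": 0, "ay": 0, "az": 43.2, "jaw": 0}, {"x": -113, "y": 120, "z": 8, "ax": 0, "ay": 0, "az": 43.2, "jaw": 0}, {"x": -113, "y": 120, "z": 8, "ax": 0, "ay": 0, "az": 43.2, "jaw": 0}, {"x": -113, "y": 120, "z": 8, "ax": 0, "ay": 0, "az": 43.2, "jaw": 0}, {"x": -113, "y": 120, "z": 8, "ax": 0, "ay": 0, "az": 43.2, "jaw": 0}])

```text
t: 1.95
tool_pos: [0.5669, 0.0706, 0.1998]
tool_rot: [-3.14, 0.0, 0.556]
wrist_force: [0.1, 0.6, -0.1]
finger_gap: 0.0855
```

```bash
python3 -c "
from h import *
inc([.567,.068,.2],31.3)
s=arm.sense(); C=cam('wrist',s)
im=arm.camera('wrist'); cv2.imwrite('pics/w1.png',im[:,:,::-1])
import pickle; pickle.dump((C,s),open('w1.pkl','wb'))
print(proj(C,[.567,.068,.029]))"
```

```text
t 1.95 tcp [0.5669 0.0706 0.1998] yaw 31.86 d [-1.3  2.3 -0.2] r [-0.07  0.    0.56] F [ 0.1  0.6 -0.1] gap 0.0855 q6 1.09
[276.96217985 193.55859409]
```

View pics/w1.png

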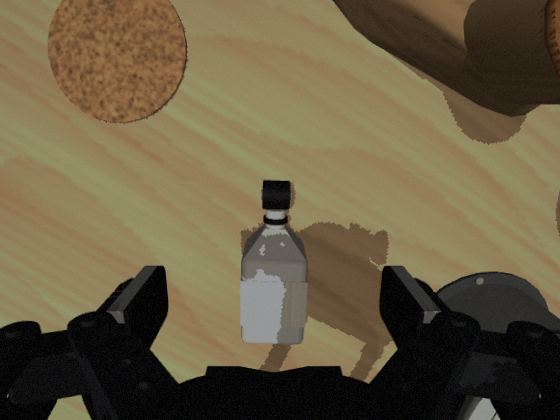

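The roller spans (262–290, 180–210), centre about (276,195), and the bottle sides run straight along the image columns. The mat is partly visible, at upper left. I compute the grasp from this.

```bash
python3 -c "
from h import *
import pickle; C,s=pickle.load(open('w1.pkl','rb'))
r=plane(C,(276,195),.029); print(r)
a=plane(C,(273.5,342),.058*.5);b=plane(C,(276,195),.029)
for p,q in [((242,343),(242,282)),((304,343),(306,282))]:
  P=plane(C,p,.058);Q=plane(C,q,.058);print(P,Q,np.degrees(np.arctan2(*(Q-P)[1::-1])))
e=plane(C,(262,195),.035)-plane(C,(290,195),.035);print(np.linalg.norm(e))
m=cv2.imread('pics/w1.png')
inc([r[0],r[1],.10],31.9); inc([r[0],r[1],.010],31.9)
# scene check
print(proj(cam('top'),r),proj(cam('scene'),r))
"
```

```text
[0.56542591 0.06803215 0.029     ]
[0.43541182 0.02413652 0.058     ] [0.48925414 0.05564794 0.058     ] 30.338468868649876
[ 0.46576379 -0.0245809   0.058     ] [0.51876878 0.00823071 0.058     ] 31.758697732394275
0.024601785261132346
t 2.0 tcp [0.5669 0.0707 0.1998] yaw 31.84 d [-2.6  1.6 99.8] r [-0.06 -0.   -0.06] F [-0.3  0.   0.5] gap 0.0853 q6 1.09
t 2.0 tcp [0.5669 0.0707 0.1998] yaw 31.84 d [ -2.7   1.7 189.8] r [-0.06 -0.   -0.06] F [-0.3  0.   0.5] gap 0.0853 q6 1.09
[255.86047569 207.36420236] [306.59972516 236.14741036]
```

Call:
move_arm(increments=[{"x": -2.6, "y": 1.7, "z": 45, "ax": 0, "ay": 0, "az": 0.6, "jaw": 0.3}, {"x": -2.6, "y": 1.7, "z": 90, "ax": 0, "ay": 0, "az": 0.6, "jaw": 0.3}, {"x": -2.6, "y": 1.7, "z": 120, "ax": 0, "ay": 0, "az": 0.6, "jaw": 0.3}, {"x": -2.6, "y": 1.7, "z": 145, "ax": 0, "ay": 0, "az": 0.6, "jaw": 0.3}, {"x": -2.6, "y": 1.7, "z": 160, "ax": 0, "ay": 0, "az": 0.6, "jaw": 0.3}, {"x": -2.6, "y": 1.7, "z": 170, "ax": 0, "ay": 0, "az": 0.6, "jaw": 0.3}, {"x": -2.6, "y": 1.7, "z": 180, "ax": 0, "ay": 0, "az": 0.6, "jaw": 0.3}, {"x": -2.6, "y": 1.7, "z": 185, "ax": 0, "ay": 0, "az": 0.6, "jaw": 0.3}, {"x": -2.6, "y": 1.7, "z": 190, "ax": 0, "ay": 0, "az": 0.6, "jaw": 0.3}, {"x": -2.6, "y": 1.7, "z": 190, "ax": 0, "ay": 0, "az": 0.6, "jaw": 0.3}])

```text
t: 3.0
tool_pos: [0.5659, 0.0675, 0.0099]
tool_rot: [-3.141, -0.0, 0.542]
wrist_force: [-0.4, 0.2, 0.2]
finger_gap: 0.0597
```

```bash
python3 -c "
from h import *
inc([.5654,.068,.009],31.2)
s=arm.sense(); C=cam('wrist',s)
im=arm.camera('wrist'); cv2.imwrite('pics/w2.png',im[:,:,::-1])
"
```

```text
t 3.0 tcp [0.5659 0.0675 0.0099] yaw 31.08 d [-0.2 -0.7  0.9] r [-0.06 -0.01 -0.12] F [-0.4  0.2  0.2] gap 0.0597 q6 1.1
```

View pics/w2.png

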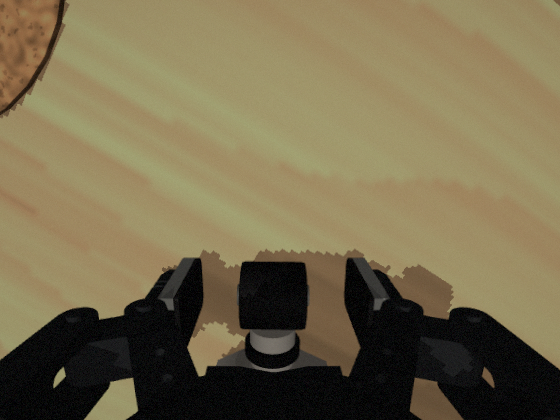

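```bash
python3 -c "
from h import *
s=arm.sense(); C=cam('wrist',s)
for x in (-.013,0,.013):
  for z in (.016,.029,.042):
    th=np.radians(31.2); P=np.array([.5654+x*np.cos(th),.068+x*np.sin(th),z]); print(x,z,proj(C,P).round(1))
# silhouette fit
c=np.radians(31.2);u=np.array([np.cos(c),np.sin(c)])
for dx in (-.006,-.003,0,.003,.006):
  for z in (.026,.029,.032):
    b=np.array([.5654,.068])+dx*u
    v=[proj(C,[*(b+.013*np.cos(t)*u),z+.013*np.sin(t)])[1] for t in np.linspace(0,6.28,90)]
    print(dx,z,min(v).round(1),max(v).round(1))
"
```

```text
-0.013 0.016 [273.3 307.6]
-0.013 0.029 [273.3 324.3]
-0.013 0.042 [273.2 344.1]
0 0.016 [273.2 280.2]
0 0.029 [273.2 295. ]
0 0.042 [273.1 312.7]
0.013 0.016 [273.2 251.3]
0.013 0.029 [273.1 263.9]
0.013 0.042 [273.  279.1]
-0.006 0.026 272.1 338.8
-0.006 0.029 275.2 343.5
-0.006 0.032 278.6 348.3
-0.003 0.026 265.2 332.2
-0.003 0.029 268.3 336.7
-0.003 0.032 271.5 341.5
0 0.026 258.3 325.4
0 0.029 261.2 329.9
0 0.032 264.3 334.5
0.003 0.026 251.2 318.6
0.003 0.029 254.0 323.0
0.003 0.032 257.0 327.5
0.006 0.026 244.0 311.8
0.006 0.029 246.7 316.0
0.006 0.032 249.5 320.4
```

The fit puts the roller centred between the pads (silhouette rows 262–328, predicted 261–330), so I close.

Call:
move_arm(increments=[{"x": 0, "y": 0, "z": 1, "ax": 0, "ay": 0, "az": 0, "jaw": 1}, {"x": 0, "y": 0, "z": 1, "ax": 0, "ay": 0, "az": 0, "jaw": 1}, {"x": 0, "y": 0, "z": 1, "ax": 0, "ay": 0, "az": 0, "jaw": 1}, {"x": 0, "y": 0, "z": 1, "ax": 0, "ay": 0, "az": 0, "jaw": 1}, {"x": 0, "y": 0, "z": 1, "ax": 0, "ay": 0, "az": 0, "jaw": 1}, {"x": 0, "y": 0, "z": 1, "ax": 0, "ay": 0, "az": 0, "jaw": 1}, {"x": 0, "y": 0, "z": 1, "ax": 0, "ay": 0, "az": 0, "jaw": 1}], grip_force=50)

```text
t: 3.75
tool_pos: [0.5662, 0.0676, 0.0091]
tool_rot: [-3.141, -0.001, 0.542]
wrist_force: [0.3, 0.2, 2.0]
finger_gap: 0.0232
```

Call:
move_arm(increments=[{"x": 0, "y": 0, "z": -12, "ax": 0, "ay": 0, "az": 0, "jaw": 1}, {"x": 0, "y": 0, "z": -30, "ax": 0, "ay": 0, "az": 0, "jaw": 1}, {"x": 0, "y": 0, "z": -50, "ax": 0, "ay": 0, "az": 0, "jaw": 1}, {"x": 0, "y": 0, "z": -70, "ax": 0, "ay": 0, "az": 0, "jaw": 1}, {"x": 0, "y": 0, "z": -90, "ax": 0, "ay": 0, "az": 0, "jaw": 1}, {"x": 0, "y": 0, "z": -110, "ax": 0, "ay": 0, "az": 0, "jaw": 1}, {"x": 0, "y": 0, "z": -130, "ax": 0, "ay": 0, "az": 0, "jaw": 1}, {"x": 0, "y": 0, "z": -150, "ax": 0, "ay": 0, "az": 0, "jaw": 1}, {"x": 0, "y": 0, "z": -165, "ax": 0, "ay": 0, "az": 0, "jaw": 1}, {"x": 0, "y": 0, "z": -170, "ax": 0, "ay": 0, "az": 0, "jaw": 1}])

```text
t: 4.75
tool_pos: [0.5666, 0.0673, 0.1809]
tool_rot: [3.141, -0.002, 0.542]
wrist_force: [0.3, -0.4, -2.1]
finger_gap: 0.0232
```

```bash
python3 -c "
from h import *
T=cam('top');S=cam('scene')
# refine mat by ellipse on scene w0 images: brown colour mask
im=cv2.imread('pics/top0.png').astype(int);
w=im[165:235,170:240]; m=((w[:,:,2]-w[:,:,1])>35)
m=m.astype(np.uint8); n,l,st,ce=cv2.connectedComponentsWithStats(m); k=1+st[1:,4].argmax(); print(st[k],ce[k]+[170,165],plane(T,ce[k]+[170,165],.004))
im=cv2.imread('pics/scene0.png').astype(int);
w=im[220:300,330:420]; m=((w[:,:,2]-w[:,:,1])>35)
m=m.astype(np.uint8); n,l,st,ce=cv2.connectedComponentsWithStats(m); k=1+st[1:,4].argmax(); print(st[k],ce[k]+[330,220],plane(S,ce[k]+[330,220],.004))
inc([.600,.258,.18],31.1)
im=arm.camera('scene'); cv2.imwrite('pics/s2.png',cv2.resize(im[100:330,150:450,::-1],None,fx=2.5,fy=2.5))
"
```

```text
[ 19  18  33  32 655] [204.73282443 198.56335878] [0.60015179 0.26005116 0.004     ]
[  21   18   46   42 1470] [373.23129252 258.57687075] [0.60084522 0.25838593 0.004     ]
t 4.75 tcp [0.5666 0.0673 0.1809] yaw 31.08 d [ 127.  -146.1    1.2] r [ 0.01 -0.13 -0.03] F [ 0.3 -0.4 -2.1] gap 0.0232 q6 1.1
```

View pics/s2.png

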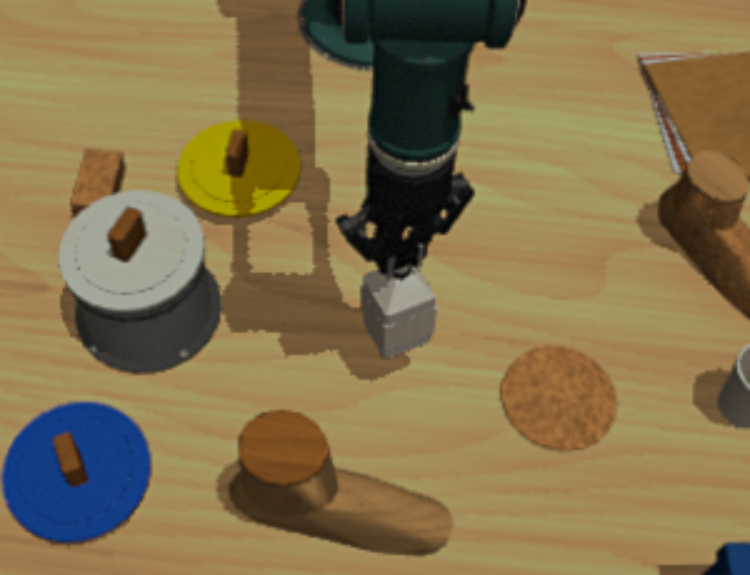

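The bottle hangs upright below the fingers. Next I carry it over the mat.

Call:
move_arm(increments=[{"x": 4, "y": -5, "z": 0, "ax": 0, "ay": 0, "az": 0, "jaw": 1}, {"x": 14, "y": -16, "z": 0, "ax": 0, "ay": 0, "az": 0, "jaw": 1}, {"x": 30, "y": -34, "z": 0, "ax": 0, "ay": 0, "az": 0, "jaw": 1}, {"x": 48, "y": -55, "z": 0, "ax": 0, "ay": 0, "az": 0, "jaw": 1}, {"x": 66, "y": -76, "z": 0, "ax": 0, "ay": 0, "az": 0, "jaw": 1}, {"x": 84, "y": -97, "z": 0, "ax": 0, "ay": 0, "az": 0, "jaw": 1}, {"x": 100, "y": -115, "z": 0, "ax": 0, "ay": 0, "az": 0, "jaw": 1}, {"x": 114, "y": -131, "z": 0, "ax": 0, "ay": 0, "az": 0, "jaw": 1}, {"x": 123, "y": -142, "z": 0, "ax": 0, "ay": 0, "az": 0, "jaw": 1}, {"x": 127.5, "y": -147, "z": 0, "ax": 0, "ay": 0, "az": 0, "jaw": 1}])

```text
t: 5.8
tool_pos: [0.5989, 0.2607, 0.1782]
tool_rot: [-3.14, 0.001, 0.544]
wrist_force: [0.3, -0.7, -2.5]
finger_gap: 0.0231
```

Call:
move_arm(increments=[{"x": 0, "y": 0, "z": 0, "ax": 0, "ay": 0, "az": 0, "jaw": 1}, {"x": 0, "y": 0, "z": 0, "ax": 0, "ay": 0, "az": 0, "jaw": 1}, {"x": 0, "y": 0, "z": 0, "ax": 0, "ay": 0, "az": 0, "jaw": 1}, {"x": 0, "y": 0, "z": 0, "ax": 0, "ay": 0, "az": 0, "jaw": 1}, {"x": 0, "y": 0, "z": 0, "ax": 0, "ay": 0, "az": 0, "jaw": 1}, {"x": 0, "y": 0, "z": 0, "ax": 0, "ay": 0, "az": 0, "jaw": 1}, {"x": 0, "y": 0, "z": 0, "ax": 0, "ay": 0, "az": 0, "jaw": 1}, {"x": 0, "y": 0, "z": 0, "ax": 0, "ay": 0, "az": 0, "jaw": 1}])

```text
t: 6.6
tool_pos: [0.5992, 0.2589, 0.1791]
tool_rot: [-3.141, -0.0, 0.542]
wrist_force: [-0.1, -1.0, -2.7]
finger_gap: 0.0234
```

```bash
python3 -c "
from h import *
inc([.6005,.259,.122],31.1)
im=arm.camera('scene'); cv2.imwrite('pics/s3.png',cv2.resize(im[100:330,200:500,::-1],None,fx=2.5,fy=2.5))
im=arm.camera('wrist'); cv2.imwrite('pics/w3.png',im[:,:,::-1])
"
```

```text
t 6.6 tcp [0.5992 0.2589 0.1791] yaw 31.07 d [ 1.1  0.7 57.1] r [-0.06 -0.01 -0.03] F [-0.1 -1.  -2.7] gap 0.0234 q6 1.4
```

View pics/s3.png

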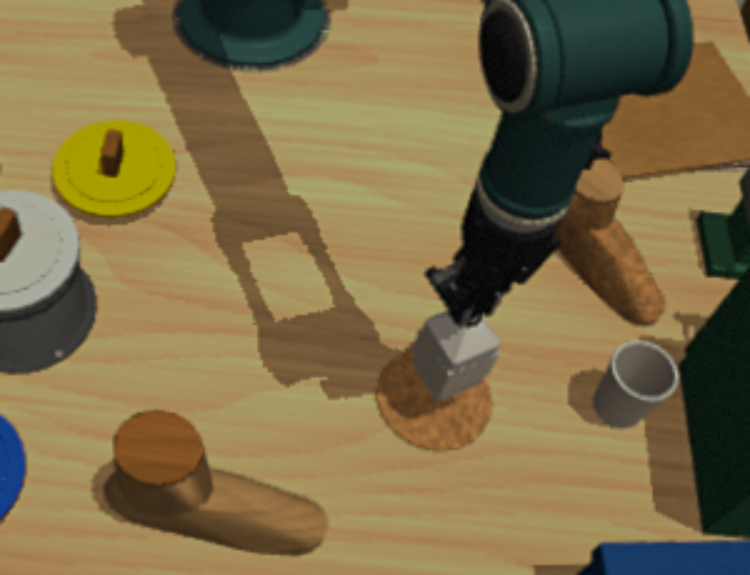

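View pics/w3.png

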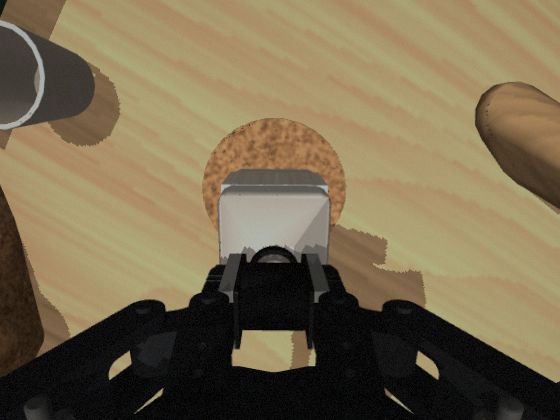

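```bash
python3 -c "
from h import *
s=arm.sense(); C=cam('wrist',s); R0=R.from_euler('xyz',s['tool_rot'])
for p in [(274,118),(203,186),(345,186)]:
  print(p,(R0.inv().apply(plane(C,p,.004)-s['tool_pos'])*1000).round(1))
"
```

```text
(274, 118) [ 64.5  -0.2 175. ]
(203, 186) [  4.9 -64.4 175.1]
(345, 186) [  4.9  64.  174.9]
```

The bottle is centred over the mat to within a millimetre, so I lower it.

Call:
move_arm(increments=[{"x": 0, "y": 0, "z": 10, "ax": 0, "ay": 0, "az": 0, "jaw": 1}, {"x": 0, "y": 0, "z": 25, "ax": 0, "ay": 0, "az": 0, "jaw": 1}, {"x": 0, "y": 0, "z": 38, "ax": 0, "ay": 0, "az": 0, "jaw": 1}, {"x": 0, "y": 0, "z": 46, "ax": 0, "ay": 0, "az": 0, "jaw": 1}, {"x": 0, "y": 0, "z": 51, "ax": 0, "ay": 0, "az": 0, "jaw": 1}, {"x": 0, "y": 0, "z": 53, "ax": 0, "ay": 0, "az": 0, "jaw": 1}, {"x": 0, "y": 0, "z": 55, "ax": 0, "ay": 0, "az": 0, "jaw": 1}, {"x": 0, "y": 0, "z": 56, "ax": 0, "ay": 0, "az": 0, "jaw": 1}, {"x": 0, "y": 0, "z": 56, "ax": 0, "ay": 0, "az": 0, "jaw": 1}])

```text
t: 7.6
tool_pos: [0.5995, 0.2592, 0.1234]
tool_rot: [-3.141, -0.001, 0.542]
wrist_force: [-0.6, 0.5, -1.9]
finger_gap: 0.0233
```

Call:
move_arm(increments=[{"x": 0, "y": 0, "z": 1, "ax": 0, "ay": 0, "az": 0, "jaw": 1}, {"x": 0, "y": 0, "z": 1, "ax": 0, "ay": 0, "az": 0, "jaw": 1}, {"x": 0, "y": 0, "z": 1, "ax": 0, "ay": 0, "az": 0, "jaw": 1}])

```text
t: 7.9
tool_pos: [0.5992, 0.2591, 0.1222]
tool_rot: [-3.141, -0.0, 0.542]
wrist_force: [-0.1, -0.5, -2.6]
finger_gap: 0.0232
```

Call:
move_arm(increments=[{"x": 0, "y": 0, "z": 1, "ax": 0, "ay": 0, "az": 0, "jaw": 1}, {"x": 0, "y": 0, "z": 1, "ax": 0, "ay": 0, "az": 0, "jaw": 1}, {"x": 0, "y": 0, "z": 1, "ax": 0, "ay": 0, "az": 0, "jaw": 1}])

```text
t: 8.2
tool_pos: [0.5994, 0.2592, 0.1215]
tool_rot: [-3.141, -0.001, 0.542]
wrist_force: [-0.9, -0.4, -0.3]
finger_gap: 0.0232
```

Call:
move_arm(increments=[{"x": 0, "y": 0, "z": 1, "ax": 0, "ay": 0, "az": 0, "jaw": 1}, {"x": 0, "y": 0, "z": 1, "ax": 0, "ay": 0, "az": 0, "jaw": 1}, {"x": 0, "y": 0, "z": 1, "ax": 0, "ay": 0, "az": 0, "jaw": 1}])

```text
t: 8.5
tool_pos: [0.6, 0.2595, 0.1216]
tool_rot: [-3.141, -0.002, 0.542]
wrist_force: [-1.6, -0.3, 5.5]
finger_gap: 0.0236
```

Call:
move_arm(increments=[{"x": 0, "y": 0, "z": -1, "ax": 0, "ay": 0, "az": 0, "jaw": 1}, {"x": 0, "y": 0, "z": -1, "ax": 0, "ay": 0, "az": 0, "jaw": 0.6}, {"x": 0, "y": 0, "z": -1, "ax": 0, "ay": 0, "az": 0, "jaw": 0.4}, {"x": 0, "y": 0, "z": -1, "ax": 0, "ay": 0, "az": 0, "jaw": 0.3}, {"x": 0, "y": 0, "z": -1, "ax": 0, "ay": 0, "az": 0, "jaw": 0.3}, {"x": 0, "y": 0, "z": -1, "ax": 0, "ay": 0, "az": 0, "jaw": 0.3}])

```text
t: 9.1
tool_pos: [0.5991, 0.259, 0.1208]
tool_rot: [-3.141, 0.0, 0.542]
wrist_force: [-0.3, -0.9, 0.2]
finger_gap: 0.0598
```

```bash
python3 -c "
from h import *
inc([.6005,.259,.122],31.1)
im=arm.camera('wrist'); cv2.imwrite('pics/w4.png',im[:,:,::-1])
"
```

```text
t 9.1 tcp [0.5991 0.259  0.1208] yaw 31.07 d [ 1.2  0.7 -1.2] r [-0.06  0.01 -0.03] F [-0.3 -0.9  0.2] gap 0.0598 q6 1.4
```

View pics/w4.png

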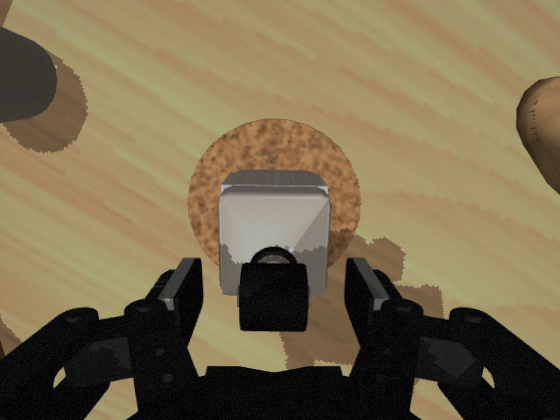

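The bottle stands free on the mat, with the roller clear of both pads. I retract and go to the lid.

Call:
move_arm(increments=[{"x": 0, "y": 0, "z": -8, "ax": 0, "ay": 0, "az": 0, "jaw": 0.2}, {"x": 0, "y": 0, "z": -20, "ax": 0, "ay": 0, "az": 0, "jaw": 0.2}, {"x": 0, "y": 0, "z": -45, "ax": 0, "ay": 0, "az": 0, "jaw": 0.2}, {"x": 0, "y": 0, "z": -80, "ax": 0, "ay": 0, "az": 0, "jaw": 0.2}, {"x": 0, "y": 0, "z": -120, "ax": 0, "ay": 0, "az": 0, "jaw": 0.2}, {"x": 0, "y": 0, "z": -160, "ax": 0, "ay": 0, "az": 0, "jaw": 0.2}, {"x": 0, "y": 0, "z": -180, "ax": 0, "ay": 0, "az": 0, "jaw": 0.2}, {"x": 0, "y": 0, "z": -190, "ax": 0, "ay": 0, "az": 0, "jaw": 0.2}, {"x": 0, "y": 0, "z": -190, "ax": 0, "ay": 0, "az": 0, "jaw": 0.2}])

```text
t: 10.05
tool_pos: [0.6001, 0.2592, 0.3139]
tool_rot: [-3.141, -0.004, 0.542]
wrist_force: [0.1, 0.3, -0.9]
finger_gap: 0.0684
```

```bash
python3 -c "
from h import *
inc([.541,-.217,.30],-18)
im=arm.camera('scene'); cv2.imwrite('pics/s4.png',cv2.resize(im[100:330,200:500,::-1],None,fx=2.5,fy=2.5))
"
```

```text
t 10.05 tcp [0.6001 0.2592 0.3139] yaw 31.08 d [-296.5  377.4   12.4] r [-0.12 -0.23 49.08] F [ 0.1  0.3 -0.9] gap 0.0684 q6 1.4
```

View pics/s4.png

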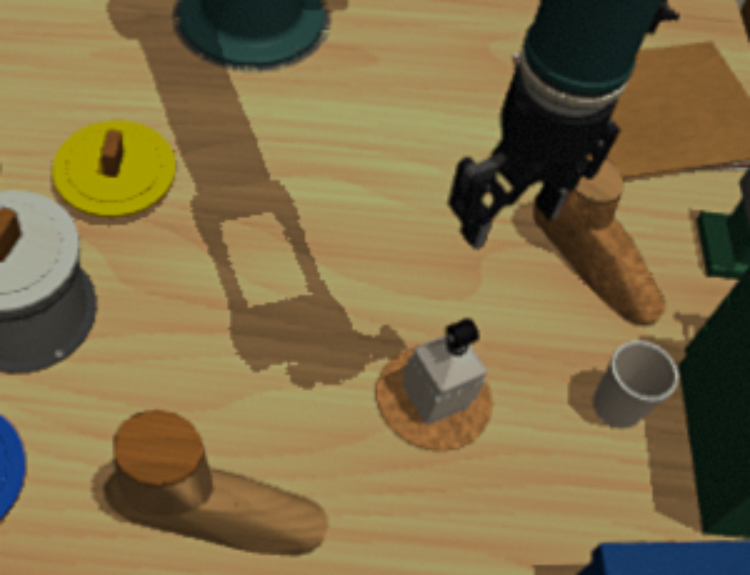

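The bottle is upright on the mat and free. On to the lid.

Call:
move_arm(increments=[{"x": -15, "y": 19, "z": 0, "ax": 0, "ay": 0, "az": 5, "jaw": 0.2}, {"x": -45, "y": 57, "z": 3, "ax": 0, "ay": 0, "az": 12, "jaw": 0.2}, {"x": -75, "y": 95, "z": 6, "ax": 0, "ay": 0, "az": 19, "jaw": 0.2}, {"x": -105, "y": 134, "z": 12, "ax": 0, "ay": 0, "az": 26, "jaw": 0.2}, {"x": -135, "y": 172, "z": 12, "ax": 0, "ay": 0, "az": 33, "jaw": 0.2}, {"x": -165, "y": 210, "z": 12, "ax": 0, "ay": 0, "az": 40, "jaw": 0.2}, {"x": -195, "y": 248, "z": 12, "ax": 0, "ay": 0, "az": 45, "jaw": 0.2}, {"x": -225, "y": 286, "z": 12, "ax": 0, "ay": 0, "az": 49, "jaw": 0.2}, {"x": -255, "y": 325, "z": 12, "ax": 0, "ay": 0, "az": 49, "jaw": 0.2}, {"x": -280, "y": 356, "z": 12, "ax": 0, "ay": 0, "az": 49, "jaw": 0.2}])

```text
t: 11.1
tool_pos: [0.5413, -0.1926, 0.2959]
tool_rot: [-3.141, 0.005, -0.314]
wrist_force: [0.9, 1.3, -0.2]
finger_gap: 0.0681
```

```bash
python3 -c "
from h import *
inc([.541,-.217,.30],-18)
"
```

```text
t 11.1 tcp [ 0.5413 -0.1926  0.2959] yaw -17.99 d [ 7.2 23.3 -4.2] r [-0.03  0.28  0.01] F [ 0.9  1.3 -0.2] gap 0.0681 q6 1.5
```

Call:
move_arm(increments=[{"x": 7, "y": 18, "z": -4, "ax": 0, "ay": 0, "az": 0, "jaw": 0.2}, {"x": 7, "y": 23, "z": -4, "ax": 0, "ay": 0, "az": 0, "jaw": 0.2}, {"x": 7, "y": 23, "z": -4, "ax": 0, "ay": 0, "az": 0, "jaw": 0.2}, {"x": 7, "y": 23, "z": -4, "ax": 0, "ay": 0, "az": 0, "jaw": 0.2}, {"x": 7, "y": 23, "z": -4, "ax": 0, "ay": 0, "az": 0, "jaw": 0.2}])

```text
t: 11.6
tool_pos: [0.543, -0.2128, 0.3024]
tool_rot: [-3.14, 0.001, -0.311]
wrist_force: [-0.2, -0.2, -0.7]
finger_gap: 0.0684
```

```bash
python3 -c "
from h import *
inc([.541,-.217,.30],-18)
s=arm.sense(); C=cam('wrist',s)
import pickle; pickle.dump((C,s),open('w5.pkl','wb'))
im=arm.camera('wrist'); cv2.imwrite('pics/w5.png',im[:,:,::-1])
"
```

```text
t 11.6 tcp [ 0.543  -0.2128  0.3024] yaw -17.81 d [-0.7  4.6  2.4] r [-0.07  0.07  0.19] F [-0.2 -0.2 -0.7] gap 0.0684 q6 1.46
```

View pics/w5.png

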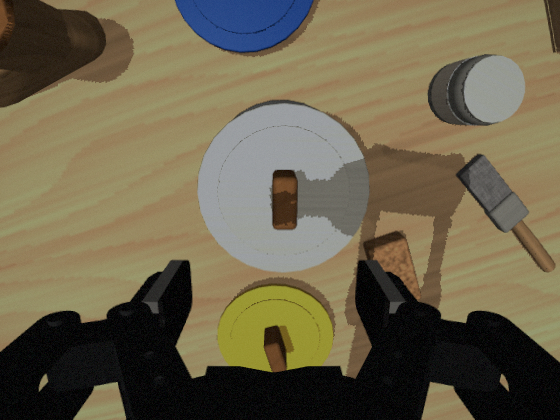

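```bash
python3 -c "
import cv2
i=cv2.imread('pics/w5.png'); cv2.imwrite('pics/c5.png',cv2.resize(i[155:245,240:330],None,fx=6,fy=6,interpolation=cv2.INTER_CUBIC))
"
```

```text
(no output)
```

View pics/c5.png

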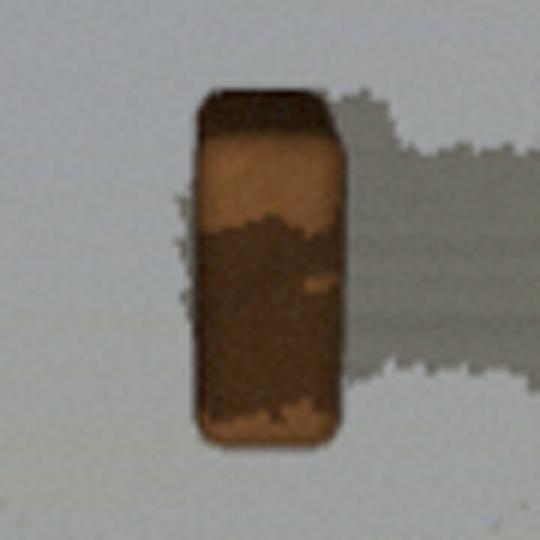

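```bash
python3 -c "
from h import *
import pickle; C,s=pickle.load(open('w5.pkl','rb'))
g=plane(C,(284.6,203),.170);print('grip',g)
print('disc',plane(C,(283,186.5),.126))
a=plane(C,(240+196/6,155+430/6),.17);b=plane(C,(240+198/6,155+135/6),.17);print(np.degrees(np.arctan2(*(b-a)[1::-1])))
a=plane(C,(240+343/6,155+430/6),.17);b=plane(C,(240+345/6,155+140/6),.17);print(np.degrees(np.arctan2(*(b-a)[1::-1])))
inc([g[0],g[1],.133],-18)
"
```

```text
grip [ 0.53916623 -0.21968117  0.17      ]
disc [ 0.54361964 -0.22089652  0.126     ]
-18.200670294293616
-17.198838836701448
t 11.65 tcp [ 0.543  -0.213   0.3025] yaw -17.81 d [ -1.5   7.8 169.5] r [-0.06  0.06  0.19] F [ 0.4  0.3 -0.5] gap 0.0682 q6 1.46
```

Call:
move_arm(increments=[{"x": -0.5, "y": 7.5, "z": 30, "ax": 0, "ay": 0, "az": 0, "jaw": 0.3}, {"x": -0.5, "y": 7.5, "z": 70, "ax": 0, "ay": 0, "az": 0, "jaw": 0.3}, {"x": -0.5, "y": 7.5, "z": 105, "ax": 0, "ay": 0, "az": 0, "jaw": 0.3}, {"x": -0.5, "y": 7.5, "z": 130, "ax": 0, "ay": 0, "az": 0, "jaw": 0.3}, {"x": -0.5, "y": 7.5, "z": 145, "ax": 0, "ay": 0, "az": 0, "jaw": 0.3}, {"x": -0.5, "y": 7.5, "z": 155, "ax": 0, "ay": 0, "az": 0, "jaw": 0.3}, {"x": -0.5, "y": 7.5, "z": 163, "ax": 0, "ay": 0, "az": 0, "jaw": 0.3}, {"x": -0.5, "y": 7.5, "z": 168, "ax": 0, "ay": 0, "az": 0, "jaw": 0.3}, {"x": -0.5, "y": 7.5, "z": 168, "ax": 0, "ay": 0, "az": 0, "jaw": 0.3}, {"x": -0.5, "y": 7.5, "z": 168, "ax": 0, "ay": 0, "az": 0, "jaw": 0.3}])

```text
t: 12.65
tool_pos: [0.5405, -0.2217, 0.1355]
tool_rot: [-3.141, -0.001, -0.313]
wrist_force: [-0.7, 0.5, -0.0]
finger_gap: 0.0595
```

```bash
python3 -c "
from h import *
inc([.5405,-.2195,.133],-18)
im=arm.camera('wrist'); cv2.imwrite('pics/w6.png',im[:,:,::-1])
"
```

```text
t 12.65 tcp [ 0.5405 -0.2217  0.1355] yaw -17.93 d [-0.7 -2.1  2.5] r [-0.03 -0.05  0.07] F [-0.7  0.5 -0. ] gap 0.0595 q6 1.45
```

View pics/w6.png

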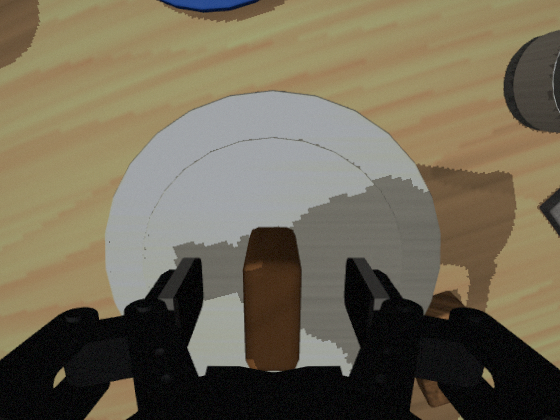

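```bash
python3 -c "
from h import *
s=arm.sense(); C=cam('wrist',s); R0=R.from_euler('xyz',s['tool_rot'])
for p in [(272,263),(272,370),(244,300),(300,300)]:
  print(p,(R0.inv().apply(plane(C,p,.17)-s['tool_pos'])*1000).round(1))
for p in [(107,243),(440,243),(272,91)]:
  print(p,(R0.inv().apply(plane(C,p,.126)-s['tool_pos'])*1000).round(1))
"
```

```text
(272, 263) [ 18.9  -1.5 -34.3]
(272, 370) [-23.5  -1.6 -34.4]
(244, 300) [  5.3 -11.1 -34.3]
(300, 300) [  5.3   8.  -34.4]
(107, 243) [  9.5 -78.    9.7]
(440, 243) [ 9.5 76.   9.6]
(272, 91) [75.7 -1.6  9.7]
```

Call:
move_arm(increments=[{"x": -2.3, "y": -1.5, "z": 1.5, "ax": 0, "ay": 0, "az": 0, "jaw": 0.3}, {"x": -2.3, "y": -1.5, "z": 1.5, "ax": 0, "ay": 0, "az": 0, "jaw": 0.3}, {"x": -2.3, "y": -1.5, "z": 1.5, "ax": 0, "ay": 0, "az": 0, "jaw": 0.5}, {"x": -2.3, "y": -1.5, "z": 1.5, "ax": 0, "ay": 0, "az": 0, "jaw": 1}, {"x": -2.3, "y": -1.5, "z": 1.5, "ax": 0, "ay": 0, "az": 0, "jaw": 1}, {"x": -2.3, "y": -1.5, "z": 1.5, "ax": 0, "ay": 0, "az": 0, "jaw": 1}, {"x": -2.3, "y": -1.5, "z": 1.5, "ax": 0, "ay": 0, "az": 0, "jaw": 1}, {"x": -2.3, "y": -1.5, "z": 1.5, "ax": 0, "ay": 0, "az": 0, "jaw": 1}], grip_force=80)

```text
t: 13.5
tool_pos: [0.5383, -0.2195, 0.1334]
tool_rot: [-3.141, 0.0, -0.313]
wrist_force: [-1.2, -0.5, 2.7]
finger_gap: 0.019
```

```bash
python3 -c "
from h import *
inc([.5405,-.2195,.133],-18);print(arm.sense()['moment'])
"
```

```text
t 13.5 tcp [ 0.5383 -0.2195  0.1334] yaw -17.92 d [ 2.1 -0.7  0.4] r [-0.02  0.02  0.08] F [-1.2 -0.5  2.7] gap 0.019 q6 1.45
[-0.18298967  0.26729618  0.0398809 ]
```

Gripped (gap 19 mm), and the force is low. Pulling gently, 1 mm per row.

Call:
move_arm(increments=[{"x": 0, "y": 0, "z": -1, "ax": 0, "ay": 0, "az": 0, "jaw": 1}, {"x": 0, "y": 0, "z": -2, "ax": 0, "ay": 0, "az": 0, "jaw": 1}, {"x": 0, "y": 0, "z": -2, "ax": 0, "ay": 0, "az": 0, "jaw": 1}])

```text
t: 13.8
tool_pos: [0.5375, -0.219, 0.1338]
tool_rot: [-3.141, 0.002, -0.313]
wrist_force: [1.6, -1.6, -6.5]
finger_gap: 0.0192
```

Call:
move_arm(increments=[{"x": 0, "y": 0, "z": -1, "ax": 0, "ay": 0, "az": 0, "jaw": 1}, {"x": 0, "y": 0, "z": -2, "ax": 0, "ay": 0, "az": 0, "jaw": 1}, {"x": 0, "y": 0, "z": -2, "ax": 0, "ay": 0, "az": 0, "jaw": 1}])

```text
t: 14.1
tool_pos: [0.537, -0.2188, 0.1353]
tool_rot: [-3.141, 0.004, -0.313]
wrist_force: [1.2, -2.1, -14.4]
finger_gap: 0.0188
```

Call:
move_arm(increments=[{"x": 0, "y": 0, "z": -0.5, "ax": 0, "ay": 0, "az": 0, "jaw": 1}, {"x": 0, "y": 0, "z": -1, "ax": 0, "ay": 0, "az": 0, "jaw": 1}, {"x": 0, "y": 0, "z": -1, "ax": 0, "ay": 0, "az": 0, "jaw": 1}])

```text
t: 14.4
tool_pos: [0.537, -0.2186, 0.1366]
tool_rot: [-3.14, 0.004, -0.313]
wrist_force: [0.7, -1.5, -19.6]
finger_gap: 0.0193
```

Call:
move_arm(increments=[{"x": 0, "y": 0, "z": -0.5, "ax": 0, "ay": 0, "az": 0, "jaw": 1}, {"x": 0, "y": 0, "z": -1, "ax": 0, "ay": 0, "az": 0, "jaw": 1}, {"x": 0, "y": 0, "z": -1, "ax": 0, "ay": 0, "az": 0, "jaw": 1}])

```text
t: 14.7
tool_pos: [0.5385, -0.2192, 0.1406]
tool_rot: [-3.141, 0.0, -0.313]
wrist_force: [-2.1, 0.9, -5.3]
finger_gap: 0.0188
```

The plug broke free with about a 4 mm rise and no fling. I keep raising it slowly.

Call:
move_arm(increments=[{"x": 0, "y": 0, "z": -1, "ax": 0, "ay": 0, "az": 0, "jaw": 1}, {"x": 0, "y": 0, "z": -3, "ax": 0, "ay": 0, "az": 0, "jaw": 1}, {"x": 0, "y": 0, "z": -5, "ax": 0, "ay": 0, "az": 0, "jaw": 1}, {"x": 0, "y": 0, "z": -7, "ax": 0, "ay": 0, "az": 0, "jaw": 1}, {"x": 0, "y": 0, "z": -9, "ax": 0, "ay": 0, "az": 0, "jaw": 1}, {"x": 0, "y": 0, "z": -11, "ax": 0, "ay": 0, "az": 0, "jaw": 1}, {"x": 0, "y": 0, "z": -13, "ax": 0, "ay": 0, "az": 0, "jaw": 1}, {"x": 0, "y": 0, "z": -15, "ax": 0, "ay": 0, "az": 0, "jaw": 1}, {"x": 0, "y": 0, "z": -17, "ax": 0, "ay": 0, "az": 0, "jaw": 1}, {"x": 0, "y": 0, "z": -19, "ax": 0, "ay": 0, "az": 0, "jaw": 1}])

```text
t: 15.7
tool_pos: [0.5382, -0.2192, 0.1581]
tool_rot: [-3.141, 0.001, -0.313]
wrist_force: [0.8, 0.3, -2.3]
finger_gap: 0.0189
```

Call:
move_arm(increments=[{"x": 0, "y": 0, "z": -1.5, "ax": 0, "ay": 0, "az": 0, "jaw": 1}, {"x": 0, "y": 0, "z": -3, "ax": 0, "ay": 0, "az": 0, "jaw": 1}, {"x": 0, "y": 0, "z": -4, "ax": 0, "ay": 0, "az": 0, "jaw": 1}, {"x": 0, "y": 0, "z": -4, "ax": 0, "ay": 0, "az": 0, "jaw": 1}, {"x": 0, "y": 0, "z": -4, "ax": 0, "ay": 0, "az": 0, "jaw": 1}, {"x": 0, "y": 0, "z": -4, "ax": 0, "ay": 0, "az": 0, "jaw": 1}])

```text
t: 16.3
tool_pos: [0.5381, -0.2193, 0.162]
tool_rot: [-3.141, 0.001, -0.313]
wrist_force: [-0.7, 0.6, -2.1]
finger_gap: 0.0191
```

```bash
python3 -c "
from h import *
inc([.5383,-.2195,.1634],-18);s=arm.sense();print(s['moment'],s['tool_rot'])
im=arm.camera('scene'); cv2.imwrite('pics/s7f.png',im[:,:,::-1]);cv2.imwrite('pics/s7.png',cv2.resize(im[150:270,140:280,::-1],None,fx=5,fy=5,interpolation=cv2.INTER_CUBIC))
im=arm.camera('wrist'); cv2.imwrite('pics/w7.png',im[:,:,::-1])
im=arm.camera('top'); cv2.imwrite('pics/t7.png',im[:,:,::-1])
"
```

```text
t 16.3 tcp [ 0.5381 -0.2193  0.162 ] yaw -17.93 d [ 0.3  0.2 -1.4] r [-0.04  0.06  0.07] F [-0.7  0.6 -2.1] gap 0.0191 q6 1.45
[ 0.02670386 -0.01124172  0.04346016] [-3.14087184e+00  1.01364497e-03 -3.12890050e-01]
```

View pics/s7.png

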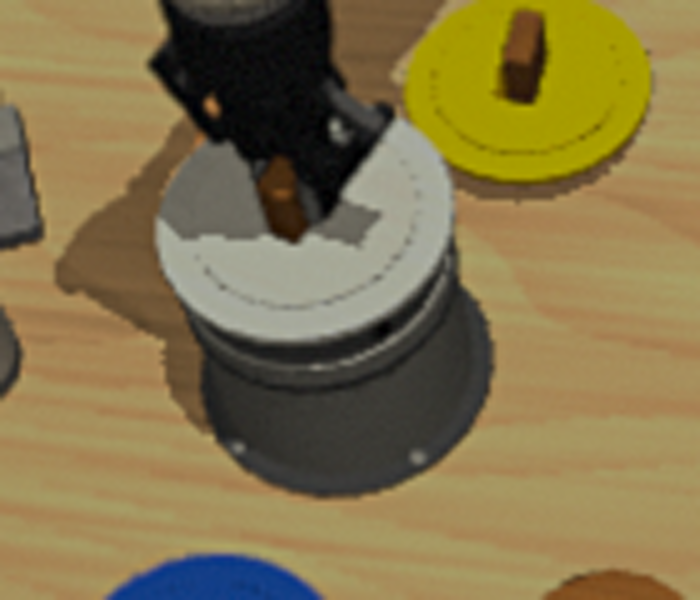

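View pics/w7.png

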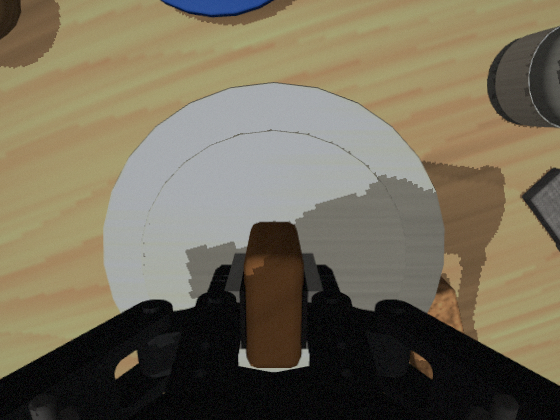

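View pics/s7f.png

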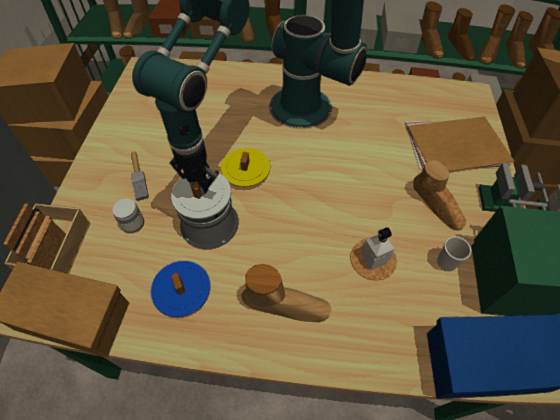

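```bash
cat > fit.py <<'E'
from h import *
from scipy.optimize import least_squares
c=arm.get_calibration('wrist');M=c['tool_from_camera'];C=(c['K'],c['k1'],M[:3,:3],M[:3,3])
for f in ['w6','w7']:
    im=cv2.imread(f'pics/{f}.png').astype(int)
    sat=im.max(2)-im.min(2); m=((sat<40)&(im.sum(2)>200)).astype(np.uint8)
    m=cv2.morphologyEx(m,cv2.MORPH_OPEN,np.ones((3,3),np.uint8))
    pts=[]
    for a in np.radians(np.arange(188,352,2)):
        # outward ray from (273,240): last mask pixel
        r=np.arange(120,185,.5); x=273+r*np.cos(a); y=240+r*np.sin(a)
        v=cv2.remap(m.astype(np.float32),x.astype(np.float32),y.astype(np.float32),cv2.INTER_LINEAR).ravel()
        k=np.where(v>.5)[0]
        # first transition to bg
        b=np.where(v<.5)[0]
        if len(b) and b[0]>5: pts.append((x[b[0]],y[b[0]]))
    pts=np.array(pts)
    t=np.linspace(0,2*np.pi,721)
    def out(p):
        Rm=R.from_rotvec([p[3],p[4],0]).as_matrix()
        return np.array([proj(C,p[:3]+Rm@np.array([.079*np.cos(q),.079*np.sin(q),0])) for q in t])
    def res(p):
        o=out(p); return np.sqrt(((pts[:,None]-o[None])**2).sum(2)).min(1)
    def res2(p):
        o=out(p); d=((pts[:,None]-o[None])**2).sum(2); i=d.argmin(1)
        s=np.sign(np.linalg.norm(pts-o.mean(0),axis=1)-np.linalg.norm(o[i]-o.mean(0),axis=1))
        return np.sqrt(d.min(1))*s
    for lvl in (1,0):
        if lvl: q=least_squares(lambda p:res2([*p,0,0]),[0,0,.008],loss='soft_l1',x_scale=.01); print(f,len(pts),'level',(q.x*1000).round(1),q.cost.round(2))
        else: q=least_squares(res2,[0,0,.008,0,0],loss='soft_l1',x_scale=[.01,.01,.01,.02,.02]);print(f,'tilt',(q.x[:3]*1000).round(1),np.degrees(q.x[3:]).round(2),q.cost.round(2))
E
python3 fit.py
```

```text
w6 82 level [-2.9 -1.6 10.2] 14.55
w6 tilt [-2.9 -1.7 10. ] [-0.25 -0.12] 14.2
w7 82 level [ 0.  -1.   7.9] 14.98
w7 tilt [-0. -1.  8.] [0.02 0.34] 14.74
```

The fit shows no slip, a tilt under 0.4° and a gap of about 28.7 mm. I raise it a little more.

Call:
move_arm(increments=[{"x": 0, "y": 0, "z": -1.3, "ax": 0, "ay": 0, "az": 0, "jaw": 1}, {"x": 0, "y": 0, "z": -1.3, "ax": 0, "ay": 0, "az": 0, "jaw": 1}, {"x": 0, "y": 0, "z": -1.3, "ax": 0, "ay": 0, "az": 0, "jaw": 1}, {"x": 0, "y": 0, "z": -1.3, "ax": 0, "ay": 0, "az": 0, "jaw": 1}, {"x": 0, "y": 0, "z": -1.3, "ax": 0, "ay": 0, "az": 0, "jaw": 1}])

```text
t: 16.95
tool_pos: [0.5382, -0.2193, 0.1634]
tool_rot: [-3.141, 0.001, -0.313]
wrist_force: [0.3, 0.6, -2.9]
finger_gap: 0.0193
```

```bash
python3 -c "
from h import *
inc([.5383,-.2195,.1634],-18);s=arm.sense();print(s['tool_rot'],abs(s['joint_velocities']).max())
im=arm.camera('scene'); cv2.imwrite('pics/s8.png',cv2.resize(im[190:290,330:480,::-1],None,fx=5,fy=5,interpolation=cv2.INTER_CUBIC))
"
```

```text
t 16.95 tcp [ 0.5382 -0.2193  0.1634] yaw -17.93 d [ 0.2  0.2 -0. ] r [-0.04  0.04  0.07] F [ 0.3  0.6 -2.9] gap 0.0193 q6 1.45
[-3.14085206e+00  7.75361112e-04 -3.12894584e-01] 0.0005981150097975121
```

View pics/s8.png

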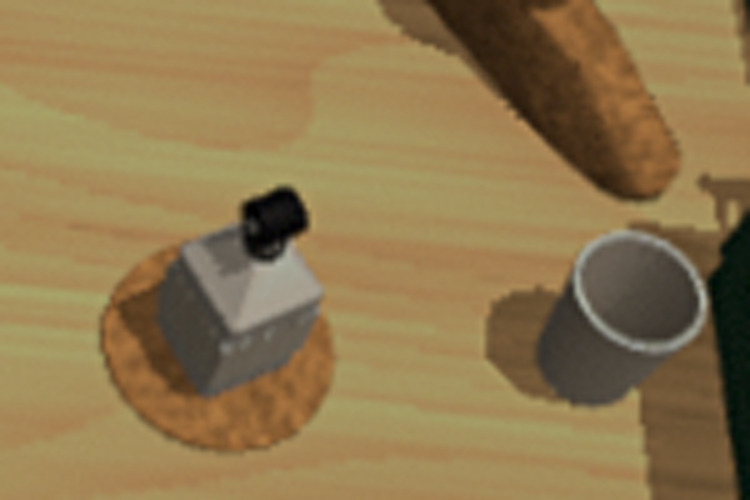

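View pics/t7.png

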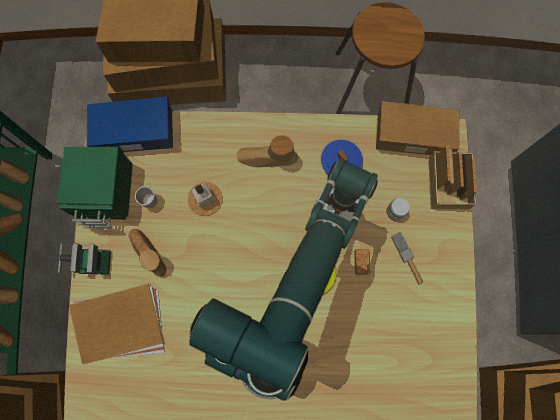

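The bottle stands upright inside the mat (crop around (240,310), mat spanning 100–335). The other objects are where they were: cup (147,197), tin (399,209), brush (407,258), lasts (267,152) and (145,252). Handing in.

```bash
python3 -c "
from rig import arm
print(arm.sign_off())"
```

```text
the job is handed in; nothing more can be done
None
```

The job is handed in, finished at about 17 s of the 53 s allowed. The sign-off gives no verdict, so what follows is from my own last checks.

- **Bottle:** I picked it up by its roller, let it hang upright and set it down centred on the cork mat (about 1 mm off by the wrist camera). I then released it. The last pictures show it upright and wholly on the mat.
- **Lid:** I took it by the wooden grip and pulled slowly. The highest wrist-force reading was about 20 N (a little over the 10–18 N given), and when the plug came free the gripper rose about 4 mm.
- **Final pose:** The lid is held still over the pot, and the wrist force has fallen to about the lid's weight. The gap is about 30 mm: the wrist camera showed about 28.7 mm, then I raised it by a measured 1.4 mm. I did not repeat the camera check after that. Tilt is under about 0.4°, and I saw no slip in the grip.
- **Other things:** They appear unmoved in the pictures. The arm hides most of the yellow lid and part of the blue one in the last top view, but both show unmoved in the scene view. One move call was refused for a missing key, and nothing moved.

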